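# Fold up a shipping carton and present a calibration weight over it

## Task

Make up the small cardboard carton by folding its four hinged walls upright. Then draw the tallest weight up out of its bore in the wooden block, turn it from standing to lying level, and finish still holding it in the gripper, lengthwise over the middle of the open carton and about a hand's breadth above its walls, touching nothing but the fingers, so that the packer can slip the foam under it. Leave the two shorter weights standing in the block and the walls of the carton upright.

Things in the scene. Friction and masses are not known exactly. Their poses are not given: they have to be found in the camera images.
- carton: the carton's base with its grey non-slip mat, fixed to the bench. Origin on the bench under the middle of the base; x runs lengthwise (136 mm between the creases of the end walls), y across (86 mm between the creases of the side walls), z up. The base board is flat, its top 5 mm above the bench; the mat measures 260 x 210 mm and is 2 mm thick.
- wall_far (a joint): angle of the end wall at the carton's +x end (rad): 0 lies flat outwards, 1.57 is upright, stop at 1.6; starts at 0.55 to 0.95 and stays at any angle it is pushed to (1 to 2 N at its free edge). Its crease is the line x = +68 mm, 4 mm above the bench; the wall is 78 mm wide, 46 mm from crease to free edge, 3 mm thick; upright, its top is 50 mm above the bench.
- wall_near (a joint): the same for the end wall at the carton's -x end, crease at x = -68 mm, 78 mm wide, 46 mm high. All four walls are of unslippery board: a finger that pushes a low free edge only sideways may jam, so move in and up with the edge, along its arc about the crease.
- wall_left (a joint): the same for the side wall at the carton's +y side, crease at y = +43 mm, 136 mm wide, 46 mm high (blank white label on its outside)
- wall_right (a joint): the same for the side wall at the carton's -y side, crease at y = -43 mm, 136 mm wide, 46 mm high
- weight_block: wooden block that holds the weights, fixed to the bench, 62 (x) x 196 (y) x 36 mm high. Origin on the bench under its middle. Three upright bores 32 mm wide, 62 mm apart along its y axis (the middle one at the origin), their floor 10 mm above the bench (26 mm deep). Which weight stands in which bore varies.
- tall_weight_mid (a point): middle (half-way up, on the axis) of the tallest weight, which is the one to lift: bare steel, round, 29 mm diameter, 108 mm tall, slim neck and knob at the top, about 0.42 kg. Its z axis is the weight's axis, towards the knob. Standing in its bore its middle is 64 mm above the bench, 28 mm above the top of the block; best gripped at its middle, firmly (60 N or more), as it is heavy for its size.
- short_weight_1_mid (a point): middle of a short steel weight, 27 mm diameter, 62 mm tall; stands in the block, its top 72 mm above the bench; stays there
- short_weight_2_mid (a point): middle of the other short steel weight, 25 mm diameter, 58 mm tall; stands in the block, its top 68 mm above the bench; stays there

How it is judged:
By the outcome, as a careful person would: the job done as asked, in the order asked, and still so for the second after the job is handed in, while the arm keeps its last pose, push and grip.
It also fails if it takes over 64 s, if anything falls off the work surface, if the arm or the gripper's body presses on something with over 40 N, if the wrist force passes 120 N, or if a joint passes its speed limit or range.

## Robot

A 7-joint arm with a two-finger parallel gripper is mounted at the origin on the work surface; the furniture and walls round the work are solid. World frame = base frame: x ahead of the robot, y to its left, z up, the work surface at z = 0. Lengths are in mm, angles in rad, forces in N, time in s.
With the tool pointing down it reaches from about 400 to 900 mm from the base axis. Payload 5.6 kg.
Tool frame: the origin (TCP) lies midway between the tips of the shut fingers; the grasp point (between the pads) lies 19 mm behind it; z points along the fingers, y is the line along which they close (so a half turn about z gives the same grasp; the last joint's range is limited). The gripper opens to 92 mm and grips with 3 to 60 N. Pads are 20 mm wide; open, the fingers measure 128 mm over their backs; the gripper's body (75 mm by 189 mm) begins 69 mm behind the grasp point.
Start: joints at [1.277, 0.468, -0.012, 1.603, 0.006, 1.071, -0.056], TCP at [161.274, -629.682, 214.592] pointing down, gripper open.
Joint ranges: [-2.53, 2.53], [-0.31, 2.02], [-1.57, 1.55], [0.28, 2.44], [-1.29, 4.43], [0.15, 1.84], [-2.92, 2.92]. Speed limits (rad/s): [2.57, 2.57, 3.14, 3.14, 3.14, 3.14, 3.14].

## Interface

Orientations are given as a rotation vector (axis times angle).
In Python, from cell import robot, grip, kin, viewer gives the robot as it stands. Calls block until the motion is done:
- robot.movep(position, orientation): joint-space move of the TCP to a pose.
- robot.servo_line(position, feed=150, rotation=None): straight line of the TCP; rotation=None keeps the orientation; feed is the mean speed in mm/s.
- robot.goto_joints(angles): joint-space move.
- grip(opening, newtons=None): opening from 0.0 (shut) to 1.0 (fully open); newtons is the grip in N (None keeps the last); returns when the fingers have stopped.
- robot.hold(seconds).
- kin.ik(position, orientation): joint angles nearest the present ones, or None.
- robot.observe(): the state.
- viewer.read_camera(name): name is "scene" or "top"; returns the picture (420x560x3 uint8, red, green, blue); there is no depth.
- viewer.camera_info(name): a dict with "camera_matrix" (3x3 intrinsics, pixels), "R" (3x3) and "t" (3): a world point X has camera coordinates R X + t. Camera axes: x right, y down, z forward; pixel columns grow to the right and rows downward; lengths in mm; the calibration is good to about 2 mm. A picture is of the moment at which its call begins. camera_info takes no time and is no camera call.
A pose or a line that the arm cannot do raises robot.IKError and nothing moves.
- robot.job_done(): hands the job in; it is judged then, once.
Trained networks look in the newest picture that a camera, given by its name, has taken for a name from the list of things; names that differ only in an ending like _2 or _b are one class to them, and where a whole thing is asked for, a point or a joint stands for the part that bears it (a point fixed in the world has none). Each returns a list of dicts, best first, with "confidence" (0 to 1); they miss things now and then, are a little off and sometimes report something else, mostly with a low value. They report only what shows in the picture. A call takes as long as a camera call.
- viewer.silhouettes(name, camera): "mask" (420x560 bool, what is visible of it).
- viewer.pinpoint(name, camera): "at" ([x, y, z] in mm, in the coordinates of the camera as it stood for that picture, good to about 4 mm: a listed point, or the origin of a listed thing).
The state is a dict: "t": time; "joints": joint angles; "joint_velocities": joint speeds; "joint_torque": joint torques, N m; "tcp_pos": TCP position; "tcp_rot": TCP orientation; "contact_force": force on the tool from outside, world axes, zero at the start; "wrist_torque": the same for the moment, N m; "grip_width": opening from 0.0 (shut) to 1.0 (fully open); "grip_force": force on a finger pad.
Only numpy, scipy, OpenCV 4.12 (cv2) and the standard library are available. Lean on these libraries where they do the work, as an engineer would, in place of code of your own. Each camera call takes 0.05 s, during which the arm holds its last target. There are 200 camera calls.

## Working session

There is one attempt and no reset: what is moved stays moved. The work goes in short steps, each a Python script; the robot and the scene stay as the last script left them, time stands still between calls to the robot, and variables do not carry over. Pictures are saved under pics/ and viewed, at most 10 in all, crops included, and the job is handed in when it is done.

```bash
ls; mkdir -p pics; cat > h.py <<'E'
import numpy as np, cv2
from scipy.spatial.transform import Rotation as R
from cell import robot, grip, kin, viewer
def cam2w(cam,p):
    i=viewer.camera_info(cam); return np.array(i["R"]).T@(np.array(p)-np.array(i["t"]))
def proj(cam,X):
    i=viewer.camera_info(cam); c=np.array(i["R"])@np.array(X,float).reshape(-1,3).T+np.array(i["t"]).reshape(3,1)
    u=np.array(i["camera_matrix"])@c; return (u[:2]/u[2]).T
def save(cam,fn):
    im=viewer.read_camera(cam); cv2.imwrite(fn,im[:,:,::-1]); return im
E
python3 - <<'E'
from h import *
np.set_printoptions(precision=1,suppress=True)
ims=[save(c,f"/tmp/{c}.png") for c in("scene","top")]
cv2.imwrite("pics/a_scene.png",cv2.resize(ims[0][:,:,::-1],(800,600)))
cv2.imwrite("pics/a_top.png",cv2.resize(ims[1][:,:,::-1],(800,600)))
for c in("scene","top"):
    i=viewer.camera_info(c); print(c,-np.array(i["R"]).T@np.array(i["t"]),np.array(i["R"])[2], i["camera_matrix"][0][0])
    for n in("carton","weight_block","tall_weight_mid","short_weight_1_mid","wall_far","wall_near","wall_left","wall_right"):
        for d in viewer.pinpoint(n,c)[:3]: print(c,n,round(d["confidence"],2),cam2w(c,d["at"]),proj(c,cam2w(c,d["at"]))[0])
print(robot.observe())
E
```

```text
pics
scene [-190.1 -504.4  481. ] [ 0.7  0.5 -0.4] 494.66743173835164
scene carton 0.86 [521.3 183.4  -1.3] [209.1 212.1]
scene tall_weight_mid 0.47 [ 572.1 -169.8   65. ] [367.7 219.2]Traceback (most recent call last):
  File "<stdin>", line 9, in <module>
ValueError: it knows: carton, short_weight_1_mid, short_weight_2_mid, tall_weight_mid, weight_block
```

```bash
python3 - <<'E'
from h import *
np.set_printoptions(precision=1,suppress=True)
for c in("scene","top"):
    viewer.read_camera(c)
    i=viewer.camera_info(c); print(c,-np.array(i["R"]).T@np.array(i["t"]),np.array(i["R"]).tolist(), i["camera_matrix"][0][0])
    for n in("carton","weight_block","tall_weight_mid","short_weight_1_mid"):
        for d in viewer.pinpoint(n,c)[:3]: print(c,n,round(d["confidence"],2),cam2w(c,d["at"]),proj(c,cam2w(c,d["at"]))[0])
    for n in("carton","weight_block","wall_far","wall_left","tall_weight_mid"):
      try:
        for k,d in enumerate(viewer.silhouettes(n,c)[:2]):
            m=np.array(d["mask"]).astype(np.uint8); cv2.imwrite(f"/tmp/{c}_{n}_{k}.png",m*255)
            print(c,n,k,round(d["confidence"],2),m.sum(),cv2.minAreaRect(np.argwhere(m)[:,::-1].astype(np.float32)))
      except ValueError as e: print(n,e)
o=robot.observe(); print(o)
E
```

```text
scene [-190.1 -504.4  481. ] [[0.5771165229122617, -0.8166576134278128, 0.0026194297185417157], [-0.3563243101517228, -0.25469114466838877, -0.8989802037989518], [0.7348261733066942, 0.517882962895957, -0.43798142856238204]] 494.66743173835164
scene carton 0.97 [518.2 184.    0.1] [207.9 212. ]
scene weight_block 0.78 [ 569.8 -174.2   -1.9] [366.4 251.6]
scene tall_weight_mid 0.68 [ 570.5 -171.8   61.4] [368.1 221.5]
scene short_weight_1_mid 0.43 [ 559.8 -227.8   37.9] [392.8 243.7]
scene carton 0 0.67 5697 ((205.52647399902344, 210.25587463378906), (67.56961059570312, 135.5994110107422), 57.52880859375)
scene weight_block 0 0.64 264 ((183.79510498046875, 215.5561065673828), (40.0030517578125, 8.39570140838623), 20.2248592376709)
scene wall_far 0 0.97 485 ((232.10000610351562, 189.20001220703125), (27.51181411743164, 19.922346115112305), 18.434947967529297)
scene wall_left 0 0.96 815 ((188.2945098876953, 196.54794311523438), (19.28321647644043, 49.57359313964844), 65.55604553222656)
scene wall_left 1 0.52 223 ((184.0935516357422, 215.2327423095703), (37.70713424682617, 7.456480503082
[... 975 characters left out ...]
1543), 87.79740142822266)
top wall_left 0 0.96 1212 ((167.82496643066406, 217.9490509033203), (62.30009078979492, 20.17738914489746), 87.79740142822266)
top tall_weight_mid 0 0.7 173 ((358.5000305175781, 188.50001525878906), (11.31370735168457, 16.970561981201172), 45.0)
{'t': 1.3, 'joints': array([ 1.3,  0.5, -0. ,  1.6,  0. ,  1.1, -0.1]), 'joint_velocities': array([-0.,  0.,  0.,  0., -0.,  0.,  0.]), 'joint_torque': array([  0. , -52. ,  -0. , -24.4,  -0.1,   0. ,   0. ]), 'tcp_pos': array([ 161.3, -629.7,  214.6]), 'tcp_rot': array([-3.1, -0.4,  0. ]), 'contact_force': array([-0. , -0.1,  0.4]), 'wrist_torque': array([-0., -0., -0.]), 'grip_force': 0.0, 'grip_width': 1.0002603050724335}
```

View pics/a_scene.png

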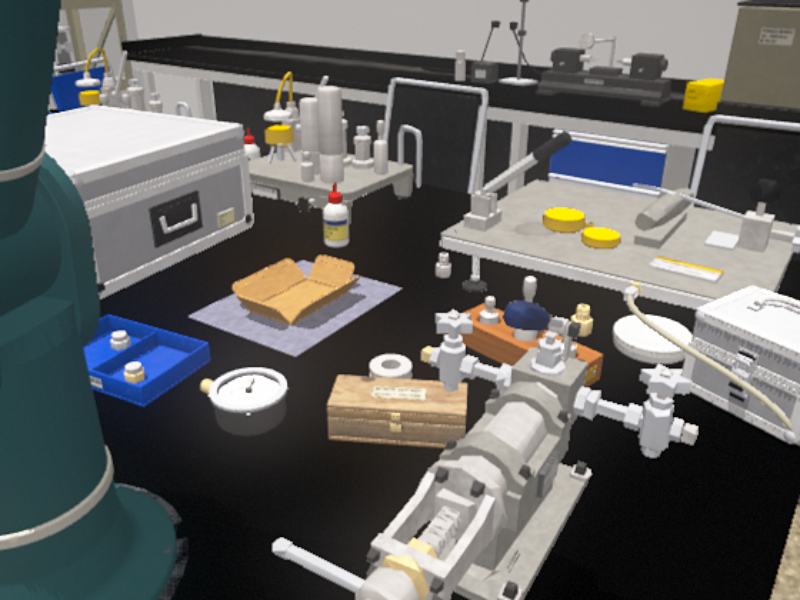

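View pics/a_top.png

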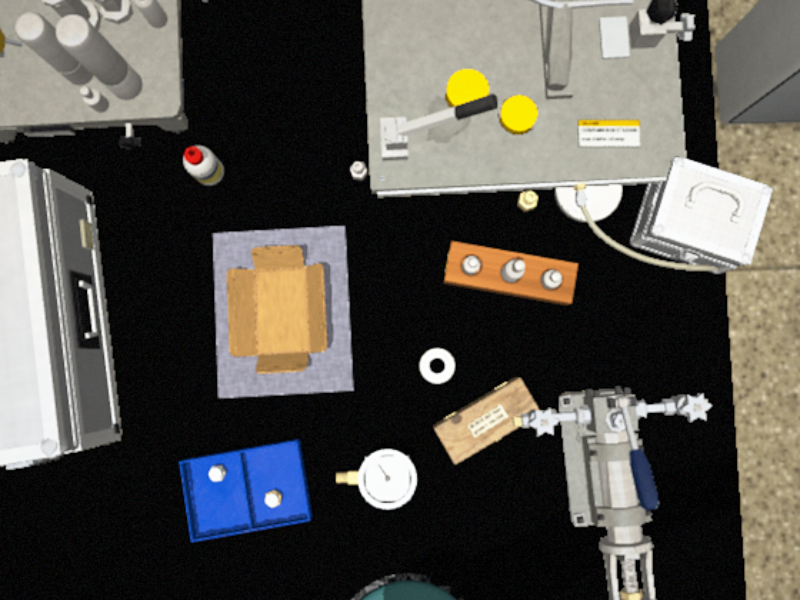

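The carton is on its mat at about (280,310) in the top picture, with all four walls half open and the label side (wall_left) to the image left. The block is at about (512,272), with the tallest weight in the middle bore. Next I'll fit the carton and block poses and check which orientations the arm can reach.

```bash
cat >> h.py <<'E'
C=np.array([521.5,182.6]); CY=np.deg2rad(1.7); B=np.array([569.2,-173.3]); BY=np.deg2rad(-11.7)
Z=np.array([0,0,1.])
def grasp_R(phi,al,s):
    f=np.array([np.cos(phi),np.sin(phi),0]); z=-Z*np.cos(al)+f*np.sin(al); y=s*np.cross(Z,f); return np.c_[np.cross(y,z),y,z]
def tcp(mid,Rm): return np.array(mid)+19*Rm[:,2]
def ik(p,Rm): return kin.ik(np.array(p),R.from_matrix(Rm).as_rotvec())
def finals(Rg):
    w=Rg.T@Z; cx=np.array([np.cos(CY),np.sin(CY),0])
    for sg in(1,-1):
        A=R.align_vectors([sg*cx],[w])[0].as_matrix()
        for be in range(0,360,15): yield sg,R.from_rotvec(cx*np.deg2rad(be)).as_matrix()@A
E
python3 - <<'E'
from h import *
np.set_printoptions(precision=2,suppress=True)
for off in (0,180,90,-90,45,-45):
  for al in (15,30,45,60,75,90):
    for s in(1,-1):
      Rg=grasp_R(BY+np.deg2rad(off),np.deg2rad(al),s)
      q=ik(tcp([*B,64],Rg),Rg); q2=ik(tcp([*B,150],Rg),Rg)
      if q is None or q2 is None: continue
      fs=[(sg,Rf[:,2],ik(tcp([*C,140],Rf),Rf)) for sg,Rf in finals(Rg) if Rf[2,2]<0.1]
      fs=[f for f in fs if f[2] is not None]
      print(off,al,s,np.array(q),len(fs)); 
      for f in sorted(fs,key=lambda f:np.abs(f[2]-q2).max())[:2]: print("     ",f[0],f[1],f[2])
E
```

```text
0 15 1 [ 0.76  0.62 -0.64  2.02  0.83  0.47  0.9 ] 4
      -1 [ 0.97 -0.2  -0.12] [-0.93  0.86 -0.01  2.43  2.01  1.51  2.53]
      -1 [ 0.97 -0.22 -0.06] [-1.36  1.    0.43  2.42  1.91  1.23  2.58]
0 15 -1 [ 0.3   0.51 -0.06  2.05  0.06  0.32 -1.59] 4
      -1 [ 0.97 -0.22  0.08] [-0.94  1.03 -0.01  2.36  1.94  1.75  0.07]
      -1 [ 0.97 -0.23  0.01] [-0.95  0.97 -0.01  2.37  1.95  1.67 -0.15]
0 30 1 [ 1.13  0.87 -1.11  2.18  1.82  0.65  0.13] 5
      -1 [ 0.87 -0.23 -0.43] [-1.07  0.59  0.21  2.42  1.93  0.97  2.27]
      -1 [ 0.88 -0.33 -0.35] [-1.13  0.67  0.21  2.37  1.77  1.06  2.53]
0 30 -1 [ 0.62  0.54 -0.43  2.21  2.09  0.19  2.76] 5
      -1 [ 0.88 -0.47  0.03] [-0.79  0.98 -0.23  2.2   1.72  1.79  0.05]
      -1 [ 0.88 -0.46 -0.1 ] [-0.59  0.93 -0.45  2.23  1.79  1.81 -0.07]
0 45 1 [ 1.31  1.28 -1.34  2.32  2.36  1.03  0.01] 17
      -1 [ 0.69  0.73 -0.01] [ 1.19  1.74 -1.16  2.37  3.86  0.46  1.24]
      1 [-0.7  -0.15 -0.69] [ 0.11  1.06 -0.85  1.31  0.37  1.81  0.75]
0 45 -1 [ 1.02  0.8  -0.89  2.33  2.59  0.68  2.53] 17
      -1 [ 0.73 -0.68  0.05] [-0.8   1.01 -0.23 
[... 10265 characters left out ...]
  0.62  0.58 -2.53]
      -1 [ 0.28 -0.68 -0.68] [-1.12  0.65  0.44  1.9   0.6   1.03 -2.58]
-45 75 -1 [-0.46  0.95  0.21  2.24  1.84  1.15  1.49] 26
      -1 [ 0.26  0.04 -0.97] [ 0.32  0.51 -0.92  2.07  0.85  0.66  0.44]
      -1 [ 0.29 -0.96 -0.04] [-0.88  1.02 -0.01  1.68  1.01  1.79  0.35]
-45 90 1 [-0.5   1.14  0.21  2.17  1.77  1.41 -1.76] 26
      -1 [ 0.01 -0.5  -0.87] [-0.12  0.71 -0.72  1.75  0.83  1.38 -2.73]
      -1 [ 0.03 -1.    0.  ] [-1.1   1.15  0.43  1.52  0.64  1.74 -2.53]
-45 90 -1 [-0.5   1.14  0.21  2.17  1.77  1.41  1.38] 26
      -1 [ 0.03 -0.97 -0.26] [-0.8   0.96 -0.01  1.55  0.79  1.76  0.43]
      -1 [ 0.03 -1.   -0.  ] [-1.1   1.15  0.43  1.52  0.64  1.74  0.61]
```

```bash
cat >> h.py <<'E'
def cw(x,y,z): c,s=np.cos(CY),np.sin(CY); return np.array([C[0]+c*x-s*y,C[1]+s*x+c*y,z])
def Rdown(k=1): # tool y along k * carton x
    y=k*np.array([np.cos(CY),np.sin(CY),0]); return np.c_[np.cross(y,-Z),y,-Z]
def fold(w,k,hov=75,log=True):
    """w: far/near/left/right; finger at the outside of the free edge follows its arc"""
    ax,sg={'far':(0,1),'near':(0,-1),'left':(1,1),'right':(1,-1)}[w]
    cr,half=(68,18.5) if ax==0 else (43,10.5)
    def P(d,z): v=[0,0]; v[ax]=sg*(cr+half+d); return cw(*v,z)
    rv=R.from_matrix(Rdown(k)).as_rotvec()
    u=np.zeros(2); u[ax]=sg; un=cw(*u,0)-cw(0,0,0)
    f=lambda: float(np.dot(robot.observe()["contact_force"],un))
    robot.movep(P(58,hov),rv); robot.servo_line(P(56,15),feed=150); f0=f()
    L=[]
    for th in np.arange(0.45,1.56,0.11):
        robot.servo_line(P(46*np.cos(th)+1.5,4+46*np.sin(th)-14),feed=70); L.append(f()-f0)
        if abs(L[-1])>15: print("STOP",th); break
    z=36
    for d in np.arange(1,-4,-1.0):
        robot.servo_line(P(d,z),feed=40); L.append(f()-f0)
        if L[-1]>7: break
    print(w,"end d",d,"F",np.round(L,1),"t",robot.observe()["t"])
    robot.servo_line(P(12,z),feed=150); robot.servo_line(P(14,hov),feed=200)
E
python3 - <<'E'
from h import *
np.set_printoptions(precision=2,suppress=True)
for k in(1,-1):
    for p in(cw(145,0,15),cw(-145,0,15),cw(0,112,15),cw(0,-112,15)): print(k,ik(p,Rdown(k)))
# finer search of grasp and final
best=[]
for off in(-90,-75,-105,-60,90,75,105):
  for al in(45,50):
    for s in(1,-1):
      Rg=grasp_R(BY+np.deg2rad(off),np.deg2rad(al),s); q=ik(tcp([*B,64],Rg),Rg); q2=ik(tcp([*B,190],Rg),Rg)
      if q is None or q2 is None: continue
      for sg,Rf in finals(Rg):
        if Rf[2,2]>-0.55: continue
        qf=ik(tcp([*C,150],Rf),Rf)
        if qf is None: continue
        best.append((np.abs(qf-q2).max(),off,al,s,sg,Rf[:,2],q,qf))
for b in sorted(best,key=lambda b:b[0])[:8]: print(*b)
E
```

```text
1 [ 0.08  0.87 -0.62  1.57  0.6   0.9  -0.72]
1 [ 0.09  0.57 -0.72  2.24  0.72  0.57 -1.15]
1 [-0.03  0.8  -0.75  1.82  0.73  0.82 -1.12]
1 [ 0.21  0.64 -0.51  1.99  0.51  0.64 -0.61]
-1 [ 0.4   1.29 -1.34  1.55  1.28  1.36  2.08]
-1 [ 0.49  1.04 -1.33  2.22  1.25  1.08  1.58]
-1 [ 0.26  1.22 -1.34  1.8   1.27  1.28  1.71]
-1 [ 0.71  1.16 -1.34  1.97  1.26  1.22  2.02]
1.4989104041778216 -60 50 1 1 [-0.63 -0.35 -0.69] [-0.19  0.69  0.02  2.1   1.41  0.86 -1.11] [-0.05  0.98 -0.67  1.31  0.4   1.84  0.65]
1.5023346932438753 -60 45 1 1 [-0.7  -0.15 -0.69] [-0.15  0.65  0.02  2.09  1.34  0.78 -1.  ] [ 0.11  1.04 -0.85  1.31  0.36  1.82  0.75]
1.5539103423673788 -75 50 1 1 [-0.63 -0.35 -0.69] [-0.07  0.75 -0.13  1.94  1.19  1.08 -1.06] [-0.05  0.98 -0.67  1.31  0.4   1.84  0.65]
1.57888061812188 -75 45 1 1 [-0.7  -0.15 -0.69] [ 0.03  0.72 -0.21  1.94  1.18  1.04 -1.01] [ 0.11  1.04 -0.85  1.31  0.36  1.82  0.75]
1.59651960194224 -60 50 1 1 [-0.64 -0.16 -0.75] [-0.19  0.69  0.02  2.1   1.41  0.86 -1.11] [ 0.13  1.   -0.87  1.36  0.4   1.75  0.75]
1.6005728765724587 -90 50 1 1 [-0.63 -0.35 -0.69] [ 0.05  0.83 -0.27  1.78  1.05  1.28 -1.09] [-0.05  0.98 -0.67  1.31  0.4   1.84  0.65]
1.62733912375207 -60 45 1 1 [-0.7  -0.33 -0.64] [-0.15  0.65  0.02  2.09  1.34  0.78 -1.  ] [-0.28  0.92 -0.23  1.28  0.14  1.84  0.88]
1.6441167694397223 -105 50 1 1 [-0.63 -0.35 -0.69] [ 0.    0.87 -0.16  1.63  0.82  1.36 -1.09] [-0.05  0.98 -0.67  1.31  0.4   1.84  0.65]
```

```bash
python3 - <<'E'
from h import *
np.set_printoptions(precision=1,suppress=True)
robot.servo_line([161.3,-629.7,330],feed=250)
grip(0.0,20); print(robot.observe()["t"])
robot.movep(cw(150,0,200),R.from_matrix(Rdown(1)).as_rotvec()); print(robot.observe()["t"])
fold("far",1)
im=save("scene","/tmp/b.png"); a=proj("scene",cw(0,0,30))[0].astype(int)
cr=lambda im,a:cv2.resize(im[max(0,a[1]-60):a[1]+60,max(0,a[0]-80):a[0]+80,::-1],(400,300),interpolation=cv2.INTER_CUBIC)
i2=save("top","/tmp/c.png"); b=proj("top",cw(0,0,30))[0].astype(int)
cv2.imwrite("pics/b.png",np.hstack([cr(im,a),cr(i2,b)]))
E
```

```text
3.6583
7.05
far end d -3.0 F [ 0.4 -0.2  0.4 -0.1  0.1  0.9  0.2  1.1 -0.7  0.   0.6 -0.1  0.3  0.8
  1.5  0.5] t 12.2667
```

View pics/b.png

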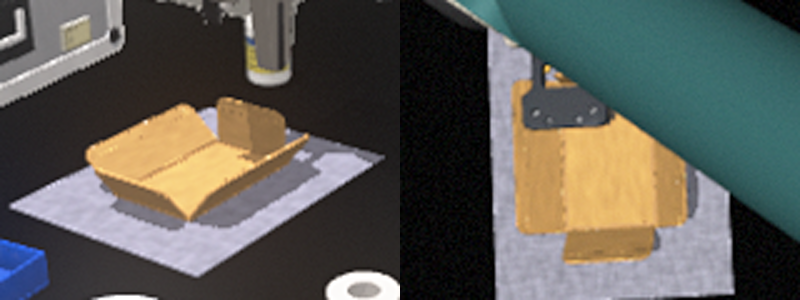

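```bash
sed -i 's/np.arange(1,-4,-1.0)/np.arange(0,-10,-1.5)/; s/L\[-1\]>7/L[-1]>5/; s/np.arange(0.45,1.56,0.11)/np.linspace(0.45,1.5,6)/; s/feed=70/feed=90/' h.py
python3 - <<'E'
from h import *
un=cw(1,0,0)-cw(0,0,0); f=lambda: float(np.dot(robot.observe()["contact_force"],un))
P=lambda d,z: cw(68+18.5+d,0,z)
f0=f(); robot.servo_line(P(12,36),feed=200); robot.servo_line(P(-2,36),feed=80); L=[]
for d in np.arange(-3,-10,-1.0):
    robot.servo_line(P(d,36),feed=40); L.append(f()-f0)
    if L[-1]>5: break
print("far",d,np.round(L,1)); robot.servo_line(P(12,36),feed=200); robot.servo_line(P(14,75),feed=200)
fold("left",1)
E
```

```text
far -9.0 [-0.   0.2  0.7  0.4  3.4  4.9  7.8]
left end d -3.0 F [-0.6 -0.7 -1.  -1.9 -1.5 -1.5  1.6  4.8  7.3] t 19.5417
```

```bash
python3 - <<'E'
from h import *
fold("near",1)
fold("right",1)
robot.servo_line(cw(0,-90,230),feed=300)
im=save("scene","/tmp/b.png"); a=proj("scene",cw(0,0,30))[0].astype(int)
cr=lambda im,a:cv2.resize(im[max(0,a[1]-60):a[1]+60,max(0,a[0]-80):a[0]+80,::-1],(400,300),interpolation=cv2.INTER_CUBIC)
i2=save("top","/tmp/c.png"); b=proj("top",cw(0,0,30))[0].astype(int)
cv2.imwrite("pics/c.png",np.hstack([cr(im,a),cr(i2,b)])); print(robot.observe()["t"])
E
```

```text
near end d -7.5 F [0.1 0.2 0.6 0.9 0.7 0.2 0.3 0.6 0.5 1.1 1.1 5.4] t 24.4833
right end d -6.0 F [ 1.   0.3 -0.4  1.3  1.2  0.5  0.1  1.4  1.4  4.   6.6] t 29.175
30.5583
```

View pics/c.png

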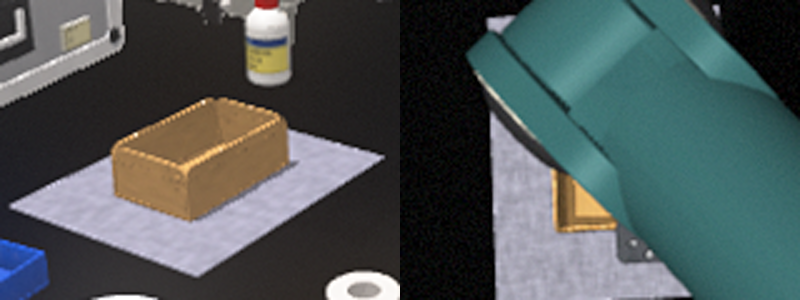

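All four walls are upright: the left crop shows a closed rim around (200,150). Next is the weight.

```bash
sed -i 's/^C=np.array(\[521.5,182.6\])/C=np.array([521.5,183.6])/' h.py
python3 - <<'E'
from h import *
np.set_printoptions(precision=2,suppress=True)
print("axis chk",onplane("top",[358.76,188.23],77),onplane("scene",[369.7,213.1],77),onplane("scene",[368.1,213.1],77))
lim=np.array([[-2.53,2.53],[-.31,2.02],[-1.57,1.55],[.28,2.44],[-1.29,4.43],[.15,1.84],[-2.92,2.92]])
mg=lambda q:min((q-lim[:,0]).min(),(lim[:,1]-q).min())
out=[]
for off in(-90,-75,-105,-60):
  for al in(45,48):
    for s in(1,-1):
      Rg=grasp_R(BY+np.deg2rad(off),np.deg2rad(al),s); q=[ik(tcp([*B,z],Rg),Rg) for z in(160,64)]
      if q[0] is None or q[1] is None: continue
      w=Rg.T@Z; cx=np.array([np.cos(CY),np.sin(CY),0])
      for sg in(1,-1):
        A=R.align_vectors([sg*cx],[w])[0].as_matrix()
        for be in range(0,360,5):
          Rf=R.from_rotvec(cx*np.deg2rad(be)).as_matrix()@A
          if Rf[2,2]>-.5: continue
          qf=ik(tcp([*C,150],Rf),Rf)
          if qf is None or min(mg(qf),mg(q[0]),mg(q[1]))<0.06: continue
          out.append((np.abs(qf-q[0]).max(),off,al,s,sg,be,Rf[:,2],mg(qf),q[0],qf))
print(len(out))
for b in sorted(out,key=lambda b:b[0])[:6]: print(*b)
E
```

```text
axis chk [[ 568.43 -170.43]] [[ 574.74 -171.49]] [[ 573.03 -169.09]]
141
1.6212984186374104 -60 48 1 1 355 [-0.67 -0.03 -0.74] 0.07095398221581473 [ 0.45  0.64 -0.76  2.05  1.46  1.27 -0.89] [ 0.28  1.13 -1.12  1.36  0.48  1.77  0.73]
1.6307394973038631 -60 48 1 1 10 [-0.67  0.17 -0.72] 0.07012376704631285 [ 0.45  0.64 -0.76  2.05  1.46  1.27 -0.89] [ 0.44  1.33 -1.41  1.39  0.6   1.77  0.74]
1.635825510269544 -60 45 1 1 0 [-0.71  0.03 -0.71] 0.061682072858267656 [ 0.5   0.63 -0.8   2.04  1.43  1.23 -0.84] [ 0.29  1.16 -1.12  1.34  0.43  1.78  0.8 ]
1.6775425385844902 -60 48 1 1 15 [-0.68  0.23 -0.7 ] 0.09265338623615871 [ 0.45  0.64 -0.76  2.05  1.46  1.27 -0.89] [ 0.47  1.36 -1.44  1.4   0.59  1.75  0.79]
1.681857312859269 -60 45 1 1 20 [-0.72  0.27 -0.65] 0.06789198695897003 [ 0.5   0.63 -0.8   2.04  1.43  1.23 -0.84] [ 0.48  1.41 -1.46  1.37  0.56  1.77  0.84]
1.690467678455175 -75 48 1 1 355 [-0.67 -0.03 -0.74] 0.07095398221581473 [ 0.37  0.69 -0.7   1.91  1.29  1.4  -0.96] [ 0.28  1.13 -1.12  1.36  0.48  1.77  0.73]
```

```bash
sed -i 's/B=np.array(\[569.2,-173.3\])/B=np.array([569.5,-172.0])/' h.py
cat >> h.py <<'E'
RG=grasp_R(BY+np.deg2rad(-75),np.deg2rad(48),1); rg=R.from_matrix(RG).as_rotvec()
E
python3 - <<'E'
from h import *
np.set_printoptions(precision=1,suppress=True)
grip(1.0,20)
robot.movep(tcp([*B,185],RG),rg); o=robot.observe(); print(o["t"],o["contact_force"])
robot.servo_line(tcp([*B,125],RG),feed=250)
s=save("scene","/tmp/d.png"); a=save("top","/tmp/e.png")
p=proj("scene",[*B,64])[0].astype(int); p2=proj("top",[*B,64])[0].astype(int)
cr=lambda im,a:cv2.resize(im[max(0,a[1]-60):a[1]+60,max(0,a[0]-80):a[0]+80,::-1],(400,300),interpolation=cv2.INTER_CUBIC)
cv2.imwrite("pics/d.png",np.hstack([cr(s,p),cr(a,p2)]))
print(proj("scene",[*B,118]),robot.observe()["t"],robot.observe()["contact_force"],p,p2)
E
```

```text
33.0 [-0.3  0.3  0.3]
[[370.6 193.8]] 33.4917 [-0.2 -0.1 -1. ] [368 220] [358 188]
```

View pics/d.png

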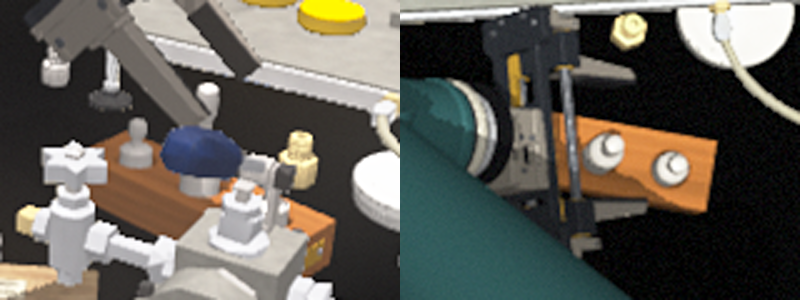

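```bash
python3 - <<'E'
from h import *
np.set_printoptions(precision=1,suppress=True)
robot.servo_line(tcp([*B,64],RG),feed=120); f0=robot.observe()["contact_force"].copy()
grip(0.0,10); o=robot.observe(); print(o["t"],o["grip_width"]*92,o["grip_force"],"Fy_tool",(o["contact_force"]-f0)@RG, o["tcp_pos"])
E
```

```text
35.1167 28.74105795646027 9.999882727861404 Fy_tool [0.4 1.2 1.3] [ 570.4 -186.1   51.3]
```

```bash
python3 - <<'E'
from h import *
np.set_printoptions(precision=1,suppress=True)
grip(0.0,60); robot.servo_line(tcp([*B,110],RG),feed=100); o=robot.observe(); print(o["t"],o["grip_width"]*92,o["grip_force"],o["contact_force"],o["wrist_torque"])
robot.servo_line(tcp([*B,200],RG),feed=200)
w=RG.T@Z; cx=np.array([np.cos(CY),np.sin(CY),0])
Rf=R.from_rotvec(cx*np.deg2rad(-5)).as_matrix()@R.align_vectors([cx],[w])[0].as_matrix()
rf=R.from_matrix(Rf).as_rotvec(); print(Rf[:,2], (Rf@w), robot.observe()["joints"],ik(tcp([*C,200],Rf),Rf))
try: robot.servo_line(tcp([*C,200],Rf),feed=100,rotation=rf); print("line")
except robot.IKError as e: print("IK",e)
o=robot.observe(); print(o["t"],o["tcp_pos"],o["grip_width"]*92,o["contact_force"],o["joints"])
E
```

```text
35.9417 27.761433532773754 60.000237822532654 [-1.   0.7 -3.9] [ 1.4 -0.  -0.1]
[-0.7 -0.  -0.7] [1. 0. 0.] [ 0.4  0.6 -0.7  1.9  1.2  1.4 -0.9] [ 0.3  1.1 -1.1  1.3  0.4  1.8  0.7]
line
40.4333 [508.8 182.9 185.9] 28.39283549549255 [ 0.1  0.3 -4.1] [ 0.3  1.1 -1.1  1.3  0.4  1.8  0.7]
```

```bash
python3 - <<'E'
from h import *
np.set_printoptions(precision=1,suppress=True)
w=RG.T@Z; o=robot.observe(); Rf=R.from_rotvec(o["tcp_rot"]).as_matrix()
robot.servo_line(tcp([*C,150],Rf),feed=80); robot.hold(0.3); o=robot.observe()
Rf=R.from_rotvec(o["tcp_rot"]).as_matrix(); print(o["t"],"mid",o["tcp_pos"]-19*Rf[:,2],"axis",Rf@w,o["grip_width"]*92,o["contact_force"],o["wrist_torque"])
s=save("scene","/tmp/d.png"); a=save("top","/tmp/e.png")
for n in("tall_weight_mid",):
  for c in("scene","top"):
    for d in viewer.pinpoint(n,c)[:2]: print(c,d["confidence"],cam2w(c,d["at"]))
p=proj("scene",[*C,100])[0].astype(int); p2=proj("scene",[*B,50])[0].astype(int)
cr=lambda im,a:cv2.resize(im[max(0,a[1]-60):a[1]+60,max(0,a[0]-80):a[0]+80,::-1],(400,300),interpolation=cv2.INTER_CUBIC)
cv2.imwrite("pics/e.png",np.hstack([cr(s,p),cr(s,p2)]))
cv2.imwrite("pics/f.png",cv2.resize(a[:,:,::-1],(800,600)))
ax=Rf@w; mid=o["tcp_pos"]-19*Rf[:,2]; print(((proj("scene",[mid-54*ax,mid,mid+54*ax])-p+[80,60])*2.5))
E
```

```text
41.5083 mid [521.6 183.7 150.4] axis [1. 0. 0.] 27.761224926447525 [ 0.4 -0.9 -3.7] [ 0.1 -1.3 -0. ]
scene 0.77 [523.5 182.9 151.2]
top 0.91 [518.9 183.2 151.5]
[[152.  111.5]
 [197.1  93.3]
 [238.7  76.5]]
```

View pics/e.png

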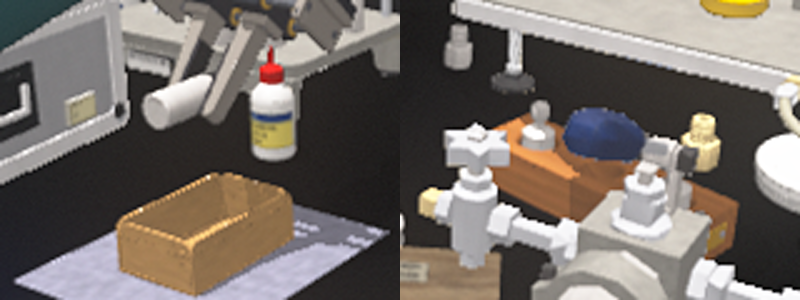

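View pics/f.png

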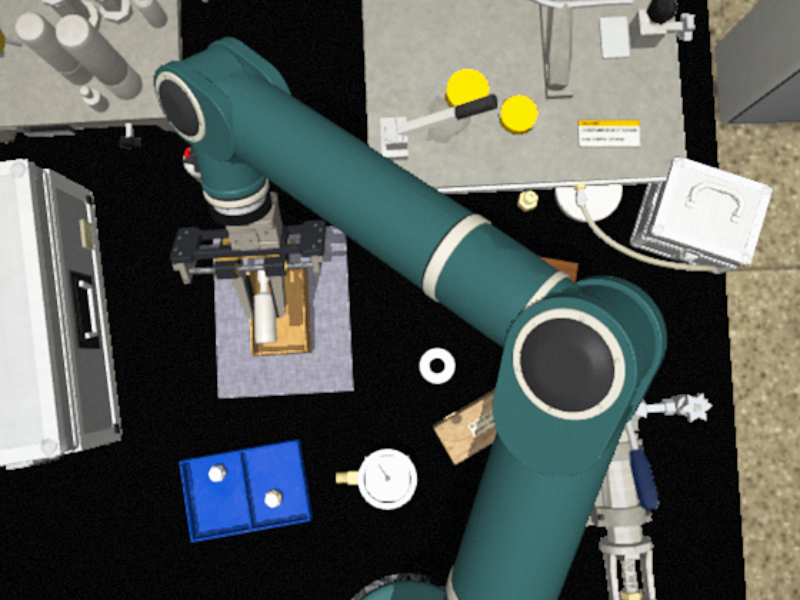

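The top view shows the weight lying lengthwise over the carton, near (265,305), with the carton's rim upright and nothing touching it. The earlier force readings show no contact either. In the scene view one short weight still stands in the block; the other is hidden behind the pump. It was not near the lift path, so I'm handing in.

```bash
python3 -c "
from h import *
print(robot.job_done(), robot.observe()['t'])"
```

```text
the job is handed in; nothing more can be done
the job is handed in; nothing more can be done
```

I handed the job in at about 42 s of the 64 s allowed: all four carton walls are upright, and the tallest weight is held level lengthwise over the middle of the carton, its underside about 85 mm above the walls. At least one short weight still stands in the block; the other was hidden from both cameras at the end, so I did not confirm it.

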